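Lid the jar and hold the wheel's index plunger out

ROBOT

A 6-joint arm with a two-finger parallel gripper is mounted at the origin on the work surface. World frame = base frame: x ahead of the robot, y to its left, z up, the work surface at z = 0. Lengths are in m, angles in rad, forces in N, time in s.
With the tool pointing down it reaches from about 0.3 to 0.825 m from the base axis. Payload 5.4 kg.
Tool frame: the origin (TCP) lies at the very end of the fingers, on their centre line; the grasp point (between the pads) lies 19 mm behind it; z points along the fingers, y is the line along which they close (so a half turn about z gives the same grasp; the last joint's range is limited). The gripper opens to 92 mm and grips with 3 to 60 N. Pads are 20 mm wide; open, the fingers measure 128 mm over their backs; the gripper's body (75 mm by 189 mm) begins 69 mm behind the grasp point.
Start: joints at [1, 0.158, 1.597, -0, 1.386, -0.21], TCP at [0.203, 0.538, 0.215] pointing down, gripper open.
Joint ranges: [-2.91, 2.91], [-0.94, 2.29], [0.18, 2.7], [-1.29, 4.43], [0.17, 2.64], [-3, 3]. Speed limits (rad/s): [2.57, 2.57, 3.14, 3.14, 3.14, 3.14].

INTERFACE

Orientations are given as a rotation vector (axis times angle).
In Python, from workcell import bot gives the robot as it stands. Calls block until the motion is done:
- bot.goto(position, orientation): joint-space move of the TCP to a pose.
- bot.line_to(position, rot=None, max_speed=0.15): straight line of the TCP; rot=None keeps the orientation; max_speed is the mean speed in m/s.
- bot.set_joints(angles): joint-space move.
- bot.set_gripper(opening, newtons=None): opening from 0.0 (shut) to 1.0 (fully open); newtons is the grip in N (None keeps the last); returns when the fingers have stopped.
- bot.hold(seconds).
- bot.inverse_kinematics(position, orientation): joint angles nearest the present ones, or None.
- bot.read_camera(name): name is "scene" or "top"; returns a dict with "pixels" (420x560x3 uint8, blue, green, red), "fx", "fy", "cx", "cy" (pixels), "R" (3x3) and "t" (3): a world point X has camera coordinates R X + t. Camera axes: x right, y down, z forward; pixel columns grow to the right and rows downward; lengths in m; the calibration is good to about 2 mm. A picture is of the moment at which its call begins. There is no depth.
A pose or a line that the arm cannot do raises bot.MotionError and nothing moves.
- bot.job_done(): hands the job in; it is judged then, once.
Readings, each from a call of its own:
- bot.current_clock(): time.
- bot.current_joints(): joint angles.
- bot.current_joint_vel(): joint speeds.
- bot.current_effort(): joint torques, N m.
- bot.current_ee_pos(): TCP position.
- bot.current_tool_rot(): TCP orientation.
- bot.current_contact_force(): force on the tool from outside, world axes, zero at the start.
- bot.current_ft_torque(): the same for the moment, N m.
- bot.current_opening(): opening from 0.0 (shut) to 1.0 (fully open).
- bot.current_grip_force(): force on a finger pad.
Only numpy, scipy, OpenCV 4.12 (cv2) and the standard library are available. Lean on these libraries where they do the work, as an engineer would, in place of code of your own. Each camera call takes 0.05 s, during which the arm holds its last target. There are 200 camera calls.

TASK

The white jar on the indexing wheel is about to be banded: lower the lid that fits it into its mouth so that it sits fully home (do not drop it on), let go of the lid, and keep the jar upright at the middle of the wheel. Then pull the wheel's spring-loaded index plunger straight up by its black knob as far as it goes, and finish while still gripping the knob and holding it there, so that the pin stays clear of its hole and the painter can turn the wheel. Do not pull the plunger before the lid is on, and leave everything else on the table where it is.

Things in the scene. Friction and masses are not known exactly. Their poses are not given: they have to be found in the camera images.
- lid_center (a point): the jar's lid, white ceramic, about 120 g, lying right side up on the table at the start: a flat flange 74 mm across and 6 mm thick, a plug 58 mm across and 8 mm deep beneath it, and an upright round knob 24 mm across and 26 mm tall on top; 40 mm high overall. The smaller of the two lids. This point is on its axis, 20 mm above the plug's underside: 6 mm above the flange's top and 20 mm below the knob's top. z is up out of the knob.
- jar: white ceramic jar, open, standing loose at about the middle of the wheel, 75 mm tall, 82 mm across its belly, about 450 g; origin at the centre of its foot
- jar_mouth (a point): centre of the jar's mouth, level with its rim; mouth 64 mm inside and 72 mm outside diameter. When the lid is home its flange lies on the rim, with lid_center 12 mm above this point
- wheel: the indexing wheel unit, fixed to the table: a grey foot, an aluminium wheel head 260 mm across with a ring of small holes, its top 45 mm above the table (the wheel does not turn in this job); a grey bracket rises outside the rim on the unit's +x side (to 88 mm high, its post centred 150 mm from the axis) and carries the plunger over the rim. Origin on the wheel axis at table level, z up, x from the axis towards the bracket
- wheel_top (a point): centre of the wheel head's top face
- index_knob (a point): the black knob of the index plunger, an upright cylinder 28 mm across and 32 mm tall; this point is its centre, on the plunger's vertical axis, 113 mm from the wheel axis in the wheel unit's +x direction, 122 mm above the table when the pin is home. The bracket's round steel bush, 26 mm across, ends 94 mm above the table, 12 mm below the knob
- plunger (a joint): upward travel of the plunger in m: 0 with the pin home in its hole (10 mm deep), 0.020 fully pulled out at its hard stop. A spring pulls it back down: about 5 N at the start of the travel and 12 N at the end; it does not latch
- large_lid: a lid too large for the jar (100 mm across, knob 30 mm thick, 40 mm high); not used, origin at the centre of its underside
- dish: a low white glaze dish, 86 mm across, 30 mm high; not used, origin at the centre of its underside
- brush_pot: a blue ceramic pot of brushes, 76 mm across, 205 mm high with brushes; not used, origin at the centre of its underside
- bud_vase: a narrow-necked white vase, 80 mm across, 105 mm high; not used, origin at the centre of its underside
- brush: a brush lying flat, 190 mm long; origin about mid-length; not used
- tiles: a stack of four square test tiles, 70 x 70 x 28 mm; not used, origin at the centre of its underside
- water_cup: a glass cup, 72 mm across, 70 mm high; not used, origin at the centre of its underside
Things that resemble listed ones, but are neither listed nor needed, are in the scene too. Leave any green or orange look-alike of the jar alone. Leave any brown or red look-alike of the part that bears lid_center alone.

How it is judged:
By the outcome, as a careful person would: the job done as asked, in the order asked, and still so for the second after the job is handed in, while the arm keeps its last pose, push and grip.
It also fails if it takes over 45 s, if anything falls off the work surface, if the arm or the gripper's body presses on something with over 40 N, if the wrist force passes 120 N, or if a joint passes its speed limit or range.

## Working session

There is one attempt and no reset: what is moved stays moved. The work goes in short steps, each a Python script; the robot and the scene stay as the last script left them, time stands still between calls to the robot, and variables do not carry over. Pictures are saved under pics/ and viewed, at most 10 in all, crops included, and the job is handed in when it is done.

```bash
mkdir -p pics; ls; python3 - <<'E'
from workcell import bot
import cv2,numpy as np
for n in("scene","top"):
    c=bot.read_camera(n); cv2.imwrite(f"pics/{n}0.png",c["pixels"])
    R=np.array(c["R"]);print(n,c["fx"],c["cx"],c["cy"],(-R.T@np.array(c["t"])).round(3),R.round(3).tolist())
print(bot.current_tool_rot(),bot.current_clock())
E
```

```text
pics
scene 382.2091278831865 277.393623986455 208.67287243710092 [ 1.306 -0.076  0.627] [[0.156, 0.988, 0.022], [0.563, -0.07, -0.823], [-0.811, 0.141, -0.567]]
top 544.6214425610874 290.792866259843 212.04015987666722 [0.227 0.039 1.701] [[0.01, -1.0, 0.009], [-0.984, -0.012, -0.179], [0.179, -0.007, -0.984]]
[-5.63514671e-01 -3.08999851e+00  2.45470600e-03] 0.1
```

View pics/scene0.png

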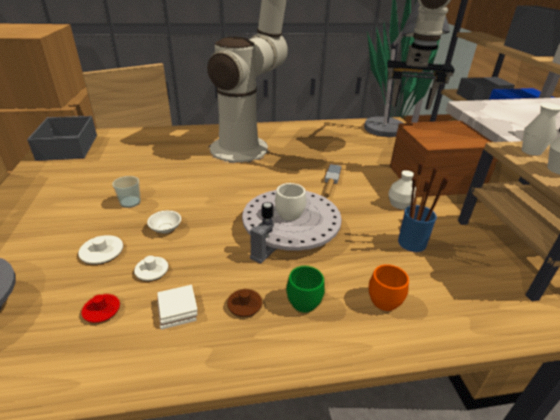

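View pics/top0.png

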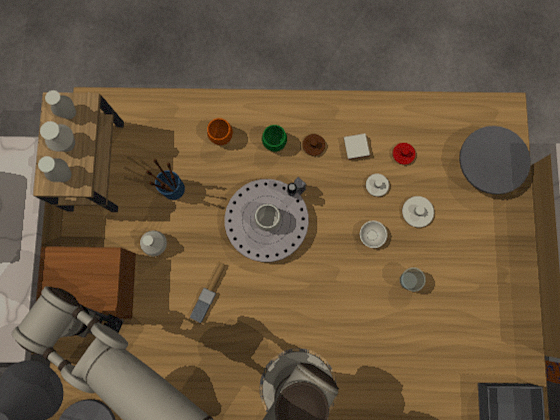

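Candidates for lid_center, by top-view pixel:
- small white lid (377,185)
- large white lid (418,212)
- brown lid (314,145)
- red lid (404,153)
- dish (373,235)

The small white lid fits the description; it is at (152,266) in the scene view. The white jar is at (267,215) in the top view (green and orange look-alikes at (274,138) and (219,131)). The black knob is at about (292,189). Next I'll check this in a close crop and measure it.

```bash
cat > h.py <<'E'
from workcell import bot
import cv2,numpy as np
def cam(n):
    c=bot.read_camera(n); c["R"]=np.array(c["R"]);c["t"]=np.array(c["t"]);return c
def onplane(c,p,z):
    d=c["R"].T@np.array([(p[0]-c["cx"])/c["fx"],(p[1]-c["cy"])/c["fy"],1]); o=-c["R"].T@c["t"]
    return o+d*(z-o[2])/d[2]
def proj(c,X):
    q=c["R"]@np.array(X)+c["t"]; return np.array([c["fx"]*q[0]/q[2]+c["cx"],c["fy"]*q[1]/q[2]+c["cy"]])
def tri(cs,ps):
    A=[];b=[]
    for c,p in zip(cs,ps):
        o=-c["R"].T@c["t"]; d=onplane(c,p,0)-o; d/=np.linalg.norm(d); P=np.eye(3)-np.outer(d,d); A.append(P);b.append(P@o)
    return np.linalg.lstsq(np.vstack(A),np.hstack(b),rcond=None)[0]
E
python3 - <<'E'
from h import *
t=cam("top");s=cam("scene")
def white(c,roi,thr=0):
    x0,y0,x1,y1=roi; g=c["pixels"][y0:y1,x0:x1]; hsv=cv2.cvtColor(g,cv2.COLOR_BGR2HSV)
    m=((hsv[...,1]<60)&(hsv[...,2]>thr)).astype(np.uint8)
    k,l,st,ce=cv2.connectedComponentsWithStats(m); i=1+np.argmax(st[1:,4])
    cn=max(cv2.findContours((l==i).astype(np.uint8),0,1)[0],key=len)
    return cn+np.array([x0,y0])
for n,c,roi in(("lid",t,(360,170,393,200)),("lid",s,(130,252,175,282)),("wheel",t,(215,170,320,270)),("wheel",s,(235,180,350,260))):
    cn=white(c,roi,90); e=cv2.fitEllipse(cv2.convexHull(cn)); print(n,e,[onplane(c,e[0],z).round(4).tolist() for z in(.014,.045)], cv2.boundingRect(cn))
a=cv2.resize(t["pixels"][170:265,215:315],None,fx=4,fy=4,interpolation=2)
b=cv2.resize(t["pixels"][165:230,355:435],None,fx=4,fy=4,interpolation=2)
d=cv2.resize(s["pixels"][175:275,240:345],None,fx=3,fy=3,interpolation=2)
e=cv2.resize(s["pixels"][235:285,75:180],None,fx=3,fy=3,interpolation=2)
o=np.zeros((600,800,3),np.uint8)
for im,(x,y) in((a,(0,0)),(b,(410,0)),(d,(410,280))): o[y:y+im.shape[0],x:x+im.shape[1]]=im
o[400:550,0:315]=e
cv2.imwrite("pics/crop1.png",o)
E
```

```text
lid ((376.9063720703125, 184.57362365722656), (22.077037811279297, 23.16254234313965), 103.52555847167969) [[0.625, -0.2466, 0.014], [0.6176, -0.2414, 0.045]] (366, 174, 23, 22)
lid ((150.7633056640625, 267.9241027832031), (23.246551513671875, 33.081787109375), 74.34130096435547) [[0.6287, -0.2479, 0.014], [0.663, -0.2392, 0.045]] (135, 256, 33, 24)
wheel ((266.10870361328125, 220.05166625976562), (82.75621032714844, 83.85648345947266), 79.2532958984375) [[0.5064, 0.1037, 0.014], [0.5013, 0.1025, 0.045]] (225, 179, 84, 83)
wheel ((291.2070007324219, 217.68861389160156), (64.56363677978516, 97.36752319335938), 94.15613555908203) [[0.4766, 0.1072, 0.014], [0.5185, 0.0979, 0.045]] (242, 184, 99, 66)
```

View pics/crop1.png

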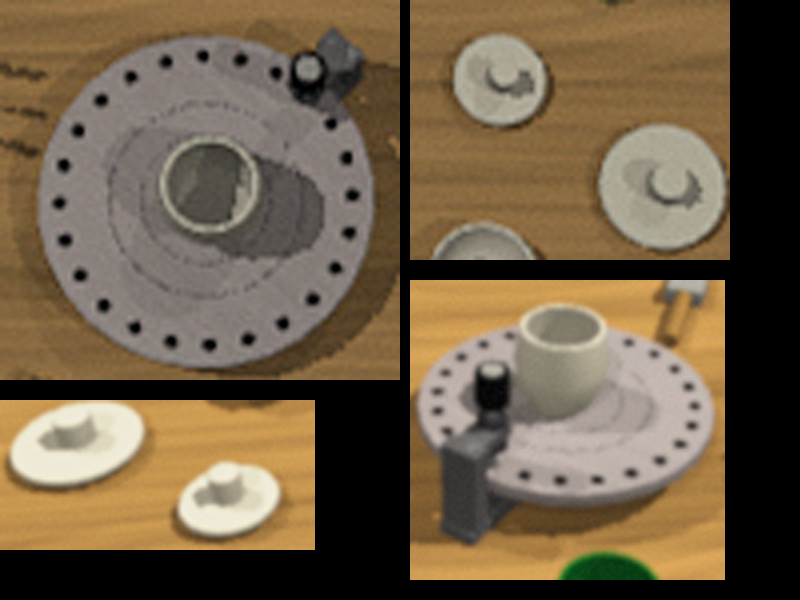

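The crop confirms the choice: the small lid is upper left of the top-view crop, with the larger lid lower right. The jar rim is centred at about (267.2,216.4) in the top view and (291,190.7) in the scene view. The index-knob top is at about (292,187.3) and (267.2,205.2). I'll pick the lid with two crossed squeezes, which centres it in the gripper and also gives a camera bias.

```bash
cat >> h.py <<'E'
from scipy.spatial.transform import Rotation
def down(a): # tool y (closing line) along angle a
    y=np.array([np.cos(a),np.sin(a),0]);z=np.array([0,0,-1.]);x=np.cross(y,z)
    return Rotation.from_matrix(np.c_[x,y,z]).as_rotvec()
def best(p,a):
    r=[(abs(j[5]),down(b)) for b in(a,a+np.pi) for j in[bot.inverse_kinematics(p,down(b))] if j is not None]
    return min(r,key=lambda q:q[0])[1]
E
python3 - <<'E'
from h import *
t=cam("top");s=cam("scene")
J=((267.15,216.35),(290.8,190.5));K=((292.0,187.2),(267.2,205.2))
for n,p,z in(("jar",J,.12),("knob",K,.138)):
    print(n,onplane(t,p[0],z).round(4),onplane(s,p[1],z).round(4),tri((t,s),p).round(4))
L=np.array([.626,-.247,0]); a=np.arctan2(L[1],L[0])+np.pi/2
print(bot.current_tool_rot(),Rotation.from_rotvec(bot.current_tool_rot()).as_matrix()[:,1].round(2))
bot.set_gripper(.55,5)
R=best(L+[0,0,.10],a); bot.goto(L+[0,0,.10],R)
bot.line_to(L+[0,0,.019]); bot.set_gripper(0,4); print(bot.current_opening(),bot.current_contact_force().round(2) if hasattr(bot.current_contact_force(),'round') else bot.current_contact_force())
bot.set_gripper(.5); bot.line_to(L+[0,0,.05])
R2=best(L+[0,0,.05],a+np.pi/2); bot.line_to(L+[0,0,.05],R2)
bot.line_to(L+[0,0,.019]); bot.set_gripper(0,4); bot.set_gripper(0,25)
print(bot.current_opening(),bot.current_grip_force(),bot.current_ee_pos(),bot.current_clock(),bot.current_joints())
t=cam("top")["pixels"];s=cam("scene")["pixels"]
cv2.imwrite("pics/g1.png",np.hstack([cv2.resize(t[130:250,320:450],None,fx=3,fy=3),cv2.resize(s[180:300,90:220],None,fx=3,fy=3)]))
E
```

```text
jar [0.4999 0.0967 0.12  ] [0.5051 0.0961 0.12  ] [0.5005 0.097  0.1171]
knob [0.5847 0.0246 0.138 ] [0.5896 0.0247 0.138 ] [0.5854 0.0249 0.1352]
[-5.63676770e-01 -3.09035579e+00  9.09709921e-04] [ 0.35  0.94 -0.  ]
0.2587297385429659 [-0.87  0.33  2.75]
0.25175223066472374 25.00250995159149 [ 0.62653791 -0.24729958  0.01998178] 9.025 [-5.54877159e-01  6.03011119e-01  1.42871007e+00 -3.98402953e-05
  1.10858274e+00 -1.79109738e-01]
```

View pics/g1.png

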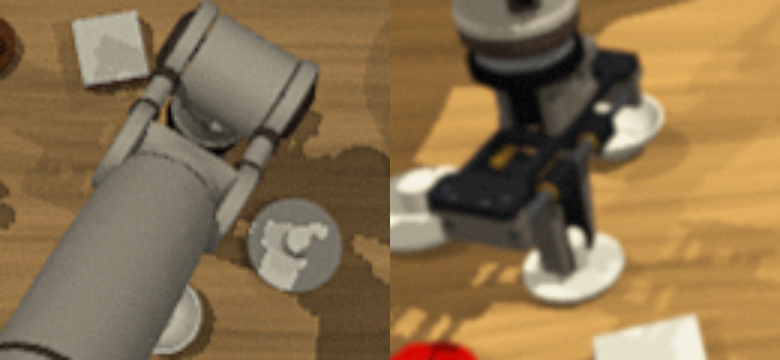

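The grip is good: the opening corresponds to 23 mm and the lid axis is at (0.6265,-0.2473), matching the average of the two views. The images show the fingers on the knob of the small lid. Next I'll hover it over the jar and check.

```bash
python3 - <<'E'
from h import *
f0=np.array(bot.current_contact_force())
p=np.array(bot.current_ee_pos()); bot.line_to(p+[0,0,.19],max_speed=.2)
J=np.array([.5025,.0964,.21]); a=np.arctan2(.0247-.102,.5868-.5015)+np.pi/2
bot.goto(J,best(J,a)); bot.line_to([J[0],J[1],.165])
bot.hold(.3)
print(bot.current_ee_pos(),np.array(bot.current_contact_force())-f0,bot.current_opening(),bot.current_clock())
t=cam("top")["pixels"];s=cam("scene")["pixels"]
cv2.imwrite("pics/g2.png",np.hstack([cv2.resize(t[170:270,220:320],None,fx=3,fy=3,interpolation=2),cv2.resize(s[140:240,240:340],None,fx=5,fy=5,interpolation=2)[:300*1] if 0 else cv2.resize(s[130:240,235:345],(495,495),interpolation=2)[:300]]))
cv2.imwrite("pics/g2s.png",s)
E
```

```text
[0.5031629  0.09634213 0.16598245] [ 2.57382688 -0.09934946 -6.3440874 ] 0.2527934388333568 12.35
```

View pics/g2.png

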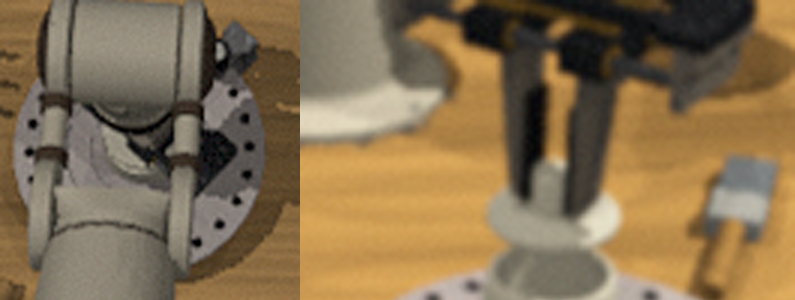

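In the scene crop the flange spans about 489 to 622, directly above the rim at about 488 to 617, so lid and mouth are aligned within about 1 mm. I'll lower in small steps while watching the force.

```bash
python3 - <<'E'
from h import *
x,y=.502,.0964
bot.line_to([x,y,.143],max_speed=.06); bot.hold(.2)
f0=np.array(bot.current_contact_force()); print(f0.round(2))
z=.143
while z>.1275:
    z-=.0015; bot.line_to([x,y,z],max_speed=.03)
    f=np.array(bot.current_contact_force())-f0; print(round(z,4),np.array(bot.current_ee_pos()).round(4),f.round(2))
    if f[2]>3 or np.hypot(f[0],f[1])>4: break
print(bot.current_clock(),bot.current_opening())
s=cam("scene")["pixels"]
cv2.imwrite("pics/g3.png",cv2.resize(s[130:250,235:345],None,fx=5,fy=5,interpolation=2))
E
```

```text
[-0.35  1.13 -1.58]
0.1415 [0.502  0.0964 0.1415] [-0.58 -1.45  0.19]
0.14 [0.5019 0.0964 0.1398] [ 0.71 -1.28  0.15]
0.1385 [0.5019 0.0964 0.1384] [ 0.1 -0.9  0.5]
0.137 [0.5019 0.0964 0.1369] [-0.27 -1.19  1.45]
0.1355 [0.5019 0.0964 0.1354] [ 0.53 -0.52  0.87]
0.134 [0.5019 0.0964 0.1339] [ 0.91 -1.45 -0.23]
0.1325 [0.5019 0.0964 0.1324] [ 0.06 -1.49  0.42]
0.131 [0.5025 0.0964 0.1319] [-1.48 -1.81  6.3 ]
15.1667 0.2539137650047026
```

View pics/g3.png

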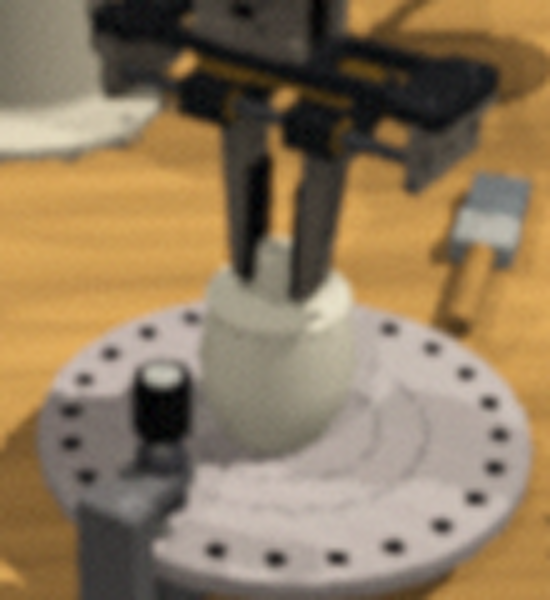

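The contact force appeared at z=0.132, exactly the expected home height. The image shows the flange seated on the rim with the jar upright. I'll release, then move to the index knob.

```bash
python3 - <<'E'
from h import *
bot.set_gripper(.5,10)
p=np.array(bot.current_ee_pos()); bot.line_to([p[0],p[1],.20],max_speed=.12)
x,y=.5868,.0246; a=np.arctan2(.0247-.102,.5868-.5015)+np.pi/2
R=best([x,y,.2],a); bot.goto([x,y,.2],R); bot.line_to([x,y,.160],max_speed=.1)
print(bot.current_ee_pos(),bot.current_clock())
t=cam("top")["pixels"];s=cam("scene")["pixels"]
cv2.imwrite("pics/g4.png",np.hstack([cv2.resize(t[170:270,220:320],(500,500),interpolation=2)[:,:300],cv2.resize(s[140:250,235:345],(500,500),interpolation=2)]))
E
```

```text
[0.58655543 0.02501973 0.16009771] 17.525
```

View pics/g4.png

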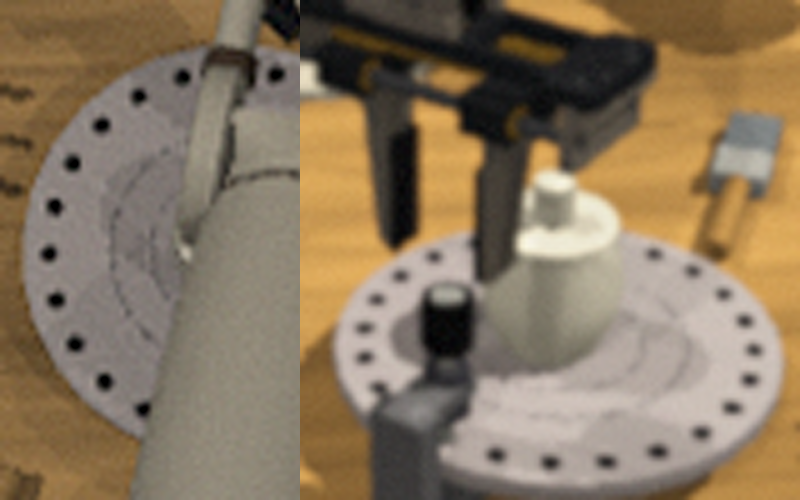

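The lid is flush on the jar, and the fingers straddle the black knob. I'll descend, close lightly, check the lateral force, then grip firmly and pull.

```bash
python3 - <<'E'
from h import *
x,y=.5868,.0246
bot.hold(.2); f0=np.array(bot.current_contact_force())
bot.line_to([x,y,.105],max_speed=.08)
print(np.array(bot.current_contact_force())-f0)
bot.set_gripper(0,5); bot.hold(.2)
print(bot.current_opening(),bot.current_grip_force(),bot.current_ee_pos(),np.array(bot.current_contact_force())-f0)
bot.set_gripper(0,55); bot.hold(.2)
print(bot.current_opening(),bot.current_grip_force(),bot.current_ee_pos(),np.array(bot.current_contact_force())-f0,bot.current_clock())
E
```

```text
[ 0.60454848  0.25021564 -0.66590977]
0.3027052089513674 5.000073686242104 [0.58758362 0.02493552 0.10560827] [2.99860314 3.96283079 0.69188877]
0.29423789917305737 55.000691413879395 [0.58764384 0.02496436 0.10565134] [3.92475666 4.77474684 0.92645404] 19.6833
```

```bash
python3 - <<'E'
from h import *
p=np.array(bot.current_ee_pos()); z0=p[2]; x,y=p[0]+.0003,p[1]+.0003
F=lambda:np.array(bot.current_contact_force()).round(1)
print(F())
for dz in(.005,.010,.015,.018,.0195,.021,.0225,.024,.0255):
    bot.line_to([x,y,.105+dz],max_speed=.03); bot.hold(.15)
    e=np.array(bot.current_ee_pos()); f=F(); print(dz,(e-p).round(4),f,round(bot.current_opening(),4))
    if f[2]<-30: break
print(bot.current_clock())
s=cam("scene")["pixels"]
cv2.imwrite("pics/g5.png",cv2.resize(s[130:250,235:345],None,fx=5,fy=5,interpolation=2))
E
```

```text
[4.2 4.4 1.6]
0.005 [-0.0001  0.0001  0.0036] [ 4.  -0.5 -5.9] 0.2957
0.01 [-0.0001  0.0001  0.0089] [ 3.8 -1.8 -9.1] 0.2948
0.015 [-0.0001  0.0001  0.0138] [ 2.9 -1.8 -9.6] 0.2946
0.018 [-0.0001  0.0001  0.0169] [  1.9  -3.8 -11.2] 0.2947
0.0195 [-0.0001  0.0001  0.0185] [  1.4  -4.1 -12.1] 0.294
0.021 [-0.0001  0.0001  0.0199] [  2.8  -5.4 -12.2] 0.2969
0.0225 [-0.0001  0.0002  0.0201] [  4.3  -4.3 -19.7] 0.2914
0.024 [-0.0002  0.0001  0.0202] [  9.8  -5.5 -27.3] 0.2942
0.0255 [-0.0002  0.0002  0.0202] [ 13.5  -6.  -34.9] 0.2952
23.4917
```

View pics/g5.png

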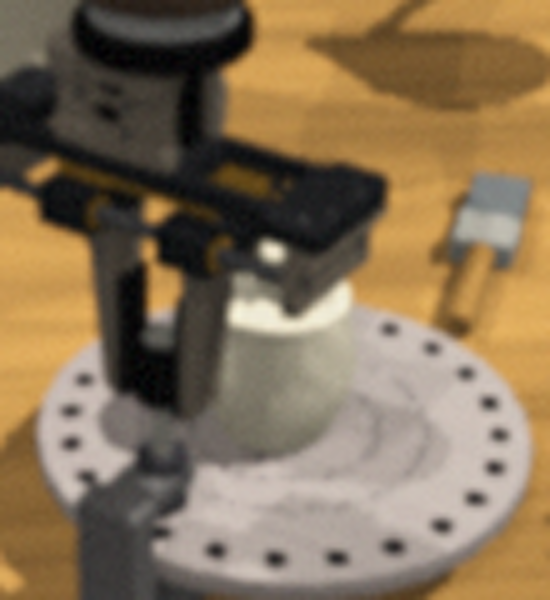

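The stop was reached at 20.2 mm of travel with no slip, and the lid is still seated. I'll ease the pull a little while staying against the stop, then hand in.

```bash
python3 - <<'E'
from h import *
p=np.array(bot.current_ee_pos())
bot.line_to([p[0],p[1],.1283],max_speed=.03); bot.hold(.4)
print(bot.current_ee_pos(),bot.current_contact_force(),bot.current_grip_force(),bot.current_clock())
print(bot.job_done())
E
```

```text
[0.58750144 0.02510295 0.12581856] [ 10.94507699  -4.17976082 -25.33575097] 54.990347027778625 24.1917
the job is handed in; nothing more can be done
None
```

I handed the job in at 24.2 s: the lid is fully home on the upright jar and released, and the arm is gripping the index knob and holding the plunger at its hard stop; the jar stays where it started, which I measured as about 5 mm off the wheel's centre.

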